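# Sniff the cover joint of a vacuum chamber for leaks

## Robot

A 6-joint arm with a two-finger parallel gripper is mounted at the origin on a cart in front of the work surface, level with it; the furniture and walls round the work are solid. World frame = base frame: x ahead of the robot, y to its left, z up, the work surface at z = 0. Lengths are in m, angles in rad, forces in N, time in s.
With the tool pointing down it reaches from about 0.4 to 0.825 m from the base axis. Payload 7 kg.
Tool frame: the origin (TCP) lies midway between the tips of the shut fingers; the grasp point (between the pads) lies 19 mm behind it; z points along the fingers, y is the line along which they close (so a half turn about z gives the same grasp; the last joint's range is limited). The gripper opens to 88 mm and grips with 3 to 60 N. Pads are 19 mm wide; open, the fingers measure 130 mm over their backs; the gripper's body (78 mm by 193 mm) begins 47 mm behind the grasp point.
Start: joints at [1.54, 0.359, 0.012, 0, -1.224, -0.288], TCP at [0.212, 0.641, 0.227] pointing down, gripper open.
Joint ranges: [-3.07, 3.07], [-1.43, 2.12], [-1.02, 1.25], [-3.03, 1.67], [-3.05, -0], [-3.03, 3.03]. Speed limits (rad/s): [2.39, 2.39, 3.01, 3.14, 3.14, 3.14].

## Interface

Orientations are given as [roll, pitch, yaw] about the fixed x, y, z axes, in that order (R = Rz(yaw) Ry(pitch) Rx(roll)).
In Python, from station import arm gives the robot as it stands.
- The arm moves only by the tool servo_tool, never from a script. Its argument "deltas" is a list of rows, each a list of 7 numbers: the closure, from -1 (fully open) to 1 (shut), then the shift along the tool's x, y, z in mm, then the turn, a rotation vector about the tool's x, y, z in degrees. In form: [[gripper, x, y, z, ax, ay, az], ...]. A call has 1 to 20 rows; each row shifts and turns the commanded pose from where the row before left it, along the tool's axes as they then stand; what a row does not reach is not made up. A row lasts 1/12 s, in which the tool goes at most 41.7 mm and 7.16 degrees, less where a joint would pass 70% of its speed; a pose out of reach is approached as far as the arm can. A call is refused whole if a number of a shift passes 41.7 or a number of a turn 7.16, either way. A call with a gripper value outside its range is refused whole. The fingers move at their own pace and stop on an object; "squeeze" is the grip in N (left out, the last holds). Time passes only in rows, so rows that do not move let the fingers close. It gives the time, the measured TCP pose, the force, the opening and the grip force at its end, in the units of the state.
- arm.get_state(): the state, without advancing time (a new reading comes with each control period).
- arm.grab_frame(name): name is "side" or "top" or "wrist"; returns a dict with "color" (400x640x3 uint8, red, green, blue), "K" (3x3 intrinsics, pixels), "position" and "orientation" of the camera in the world. Camera axes: x right, y down, z forward; pixel columns grow to the right and rows downward; lengths in m; the calibration is good to about 2 mm. A picture is of the moment at which its call begins. There is no depth.
- arm.job_done(): hands the job in; it is judged then, once.
Trained networks look in a picture, given as the dict that the camera call returned (one of the last four; its "shot" number tells which), for a name from the list of things; names that differ only in an ending like _2 or _b are one class to them, and where a whole thing is asked for, a point or a joint stands for the part that bears it (a point fixed in the world has none). Each returns a list of dicts, best first, with "conf" (0 to 1); they miss things now and then, are a little off and sometimes report something else, mostly with a low value. They report only what shows in the picture. A call takes as long as a camera call.
- arm.recognise(query, picture): "at" ([x, y, z] in m, in the coordinates of the camera as it stood for that picture, good to about 4 mm: the middle of the surface that is visible of it).
The state is a dict: "t": time; "q": joint angles; "qd": joint speeds; "joint_efforts": joint torques, N m; "eef_pos": TCP position; "ee_rot": TCP orientation; "force": force on the tool from outside, world axes, zero at the start; "moment": the same for the moment, N m; "width": finger opening in m; "gripper_force": force on a finger pad.
Only numpy, scipy, OpenCV 4.12 (cv2) and the standard library are available. Lean on these libraries where they do the work, as an engineer would, in place of code of your own. Each camera call takes 0.05 s, during which the arm holds its last target. There are 200 camera calls.

## Task

Check the vacuum chamber with the two-part cover for leaks: take the leak-sniffer wand out of its stand and guide its tip slowly and steadily, in no less than four seconds, along the whole dark joint between the cover halves, from its left end to its right end as seen from the robot. Keep the tip right over the joint, within a centimetre above it, without pressing on the cover. Then hang the wand back upright in the hole of its stand, collar down on the plate, and let go.

Things in the scene. Friction and masses are not known exactly. Their poses are not given: they have to be found in the camera images.
- wand_grip (a point): Centre of the black handle (20 mm diameter, 72 mm long, upright) of the leak-sniffer wand, where to grasp it. Below: a grey collar, 36 mm wide, 6 mm thick, its underside 42 mm below this point, then a 12 mm steel shaft with a conical end to a 4 mm tip. 153 mm long, 80 to 170 g, round; z points up along it. It starts hanging by its collar in the stand's hole.
- wand_tip (a point): Lower tip of the same wand, on its axis 117 mm below the centre of the handle. (Mind the retort stand, fixed about 0.28 m ahead of the robot and 0.33 m to its right: its rod, 0.70 m tall, is in the way of a swinging arm.)
- stand_hole (a point): Centre of the 24 mm hole in the top plate of the wand's fixed stand, at the plate's upper face, 90 mm above the worktop. Plate 90 x 90 x 8 mm, on two pillars over a dark foot 10 mm thick, open below the hole. With the wand hung, its handle centre is 42 mm above this point.
- joint_mid (a point): Middle of the joint on the cover of the fixed chamber, 46 mm above the worktop. The joint is a flat dark strip 148 x 4 mm; y runs along it (left end at +74 mm, right end at -74 mm), x across, z up. The chamber is a flat metal box 96 (x) x 156 (y) mm, screw heads 3 mm high. A second like it has a one-piece cover with a round disc in the middle and no dark strip; leave it alone.

How it is judged:
By the outcome, as a careful person would: the job done as asked, in the order asked, and still so for the second after the job is handed in, with the robot touching nothing.
It also fails if it takes over 72 s, if anything falls off the work surface, if the arm or the gripper's body presses on something with over 40 N, if the wrist force passes 120 N, or if a joint passes its speed limit or range.

## Working session

There is one attempt and no reset: what is moved stays moved. The work goes in short steps, Python scripts to look and compute and a tool call to move; the robot and the scene stay as the last step left them, time stands still between calls to the robot, and variables do not carry over. Pictures are saved under pics/ and viewed, at most 10 in all, crops included, and the job is handed in when it is done.

Besides the shell and the picture viewer there is one more tool, called after "Emit:" as name(argument=value, ...) on one line, values as JSON. servo_tool: Moves the arm, as the interface text tells. Its arguments: {"type":"object","properties":{"deltas":{"type":"array","items":{"type":"array","items":{"type":"number"}}},"squeeze":{"type":"number"}},"required":["deltas"]}

```bash
mkdir -p pics; cat > h.py <<'E'
import numpy as np, cv2
from scipy.spatial.transform import Rotation as R
from station import arm
def rot(f):
    o=np.array(f["orientation"],float)
    return o if o.shape==(3,3) else R.from_euler('xyz',o).as_matrix() if o.size==3 else R.from_quat(o).as_matrix()
def grab(n,save=None):
    f=arm.grab_frame(n)
    if save: cv2.imwrite(f'pics/{save}.png',f["color"][:,:,::-1])
    return f
def rec(q,f):
    return [(np.round(rot(f)@np.array(d["at"])+np.array(f["position"]),4).tolist(),round(d["conf"],2)) for d in arm.recognise(q,f)]
def ray(f,u,v,z):
    d=rot(f)@np.linalg.inv(np.array(f["K"]))@[u,v,1]; p=np.array(f["position"])
    return p+d*(z-p[2])/d[2]
def proj(f,X):
    c=np.array(f["K"])@(rot(f).T@(np.array(X)-np.array(f["position"]))); return c[:2]/c[2]
E
python3 - <<'E'
from h import *
s=arm.get_state(); print({k:np.round(s[k],3).tolist() for k in("t","q","eef_pos","ee_rot","force","width")})
for n in("top","side"):
    f=grab(n,n+"0"); print(n,f["position"],f["orientation"])
    for q in("wand_grip","wand_tip","stand_hole","joint_mid"): print(q,rec(q,f))
E
```

```text
{'t': 0.0, 'q': [1.54, 0.359, 0.011, -0.0, -1.224, -0.288], 'eef_pos': [0.211, 0.641, 0.226], 'ee_rot': [3.14, -0.0, -0.319], 'force': [-0.53, 0.018, 0.746], 'width': 0.088}
top [0.36744246 0.09477657 0.94042219] [-2.94552985 -0.00991859 -1.55208898]
wand_grip [([0.5053, 0.3075, 0.1175], 0.65)]
wand_tip [([0.4992, 0.304, 0.1218], 0.76)]
stand_hole [([0.4938, 0.2944, 0.0863], 0.62)]
joint_mid [([0.6137, 0.084, 0.0483], 0.64)]
side [ 0.57399428 -0.66623285  0.49757634] [-2.01010595 -0.02073354  0.04948892]
wand_grip [([0.5058, 0.3027, 0.1198], 0.67)]
wand_tip [([0.5062, 0.3013, 0.1135], 0.55)]
stand_hole [([0.5098, 0.2842, 0.0322], 0.8)]
joint_mid [([0.6175, 0.0448, 0.0483], 0.64)]
```

View pics/top0.png

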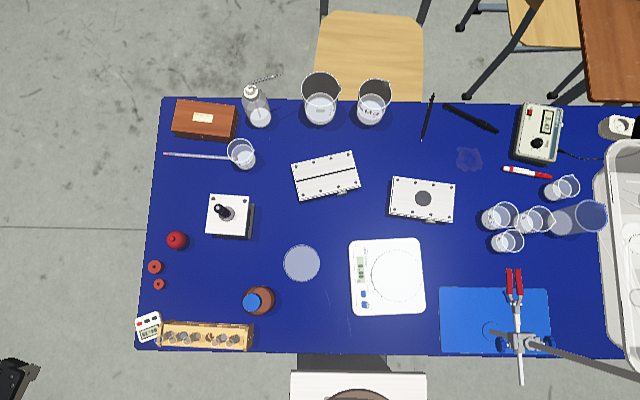

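View pics/side0.png

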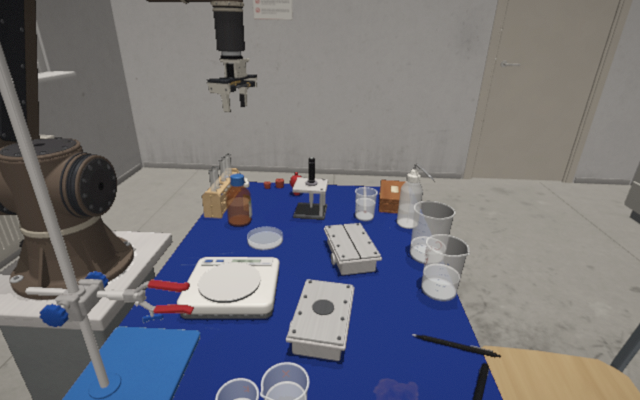

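The top picture shows the wand's handle in its stand at about (222,211), and the two-part cover with its dark joint running from (303,180) to (357,172). The disc chamber is at (422,198). The side picture agrees: the stand is at (311,185) and the joint chamber at (350,245).

```bash
python3 - <<'E'
from h import *
f=grab("top"); g=f["color"]
a,b=[ray(f,*p,.046) for p in((303,180),(357,172))]; print(a,b,np.linalg.norm(a-b),(a+b)/2)
for p in((206,194),(249,196),(248,238),(206,236)): print(ray(f,*p,.09))
print(rec("joint_mid",f),rec("wand_grip",f),rec("stand_hole",f))
big=np.hstack([cv2.resize(g[165:255,175:265],(400,400),interpolation=2),cv2.resize(g[140:210,285:365],(400,400),interpolation=2)])
cv2.imwrite("pics/crop1.png",big[:,:,::-1])
s=grab("side"); a,b=proj(s,[.505,.303,.132]),proj(s,(a+b)/2);print(a,b)
E
```

```text
[0.59883875 0.14042151 0.046     ] [0.62190933 0.00853499 0.046     ] 0.13388915416724434 [0.61037404 0.07447825 0.046     ]
[0.54954578 0.35993475 0.09      ]
[0.54690518 0.26107174 0.09      ]
[0.45037537 0.25780317 0.09      ]
[0.45301251 0.35228482 0.09      ]
[([0.613, 0.0861, 0.0465], 0.76)] [([0.505, 0.3094, 0.1175], 0.7)] []
[310.5793203  171.13219061] [348.29873021 242.3719009 ]
```

View pics/crop1.png

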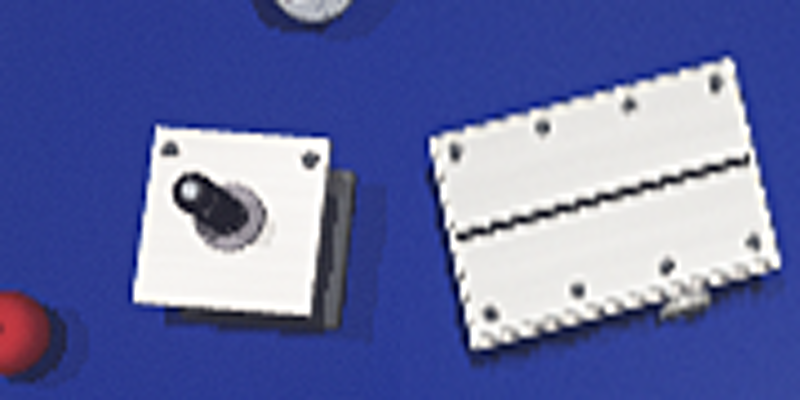

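Emit:
servo_tool(deltas=[[-1, 0, 0, 0, 0, 0, -6.5], [-1, 0, 0, 0, 0, 0, -6.5], [-1, 0, 0, 0, 0, 0, -6.5], [-1, 0, 0, 0, 0, 0, -6.5], [-1, 0, 0, 0, 0, 0, -6.6], [-1, 14, 28, 0, 0, 0, 0], [-1, 14, 28, 0, 0, 0, 0], [-1, 14, 28, 0, 0, 0, 0], [-1, 14, 28, 0, 0, 0, 0], [-1, 14, 28, 0, 0, 0, 0], [-1, 14, 28, 0, 0, 0, 0], [-1, 14, 28, 0, 0, 0, 0], [-1, 14, 28, 0, 0, 0, 0], [-1, 14, 28, 0, 0, 0, 0], [-1, 14, 28, 0, 0, 0, 0], [-1, 14, 28, 0, 0, 0, 0], [-1, 14, 28, 0, 0, 0, 0], [-1, 14, 28, 0, 0, 0, 0], [-1, 14, 28, 0, 0, 0, 0]])

```text
t: 2.33
eef_pos: [0.4994, 0.3084, 0.2269]
ee_rot: [-3.141, -0.0, 0.25]
force: [0.8, 1.0, 0.1]
width: 0.0873
gripper_force: 0.0
```

```bash
python3 - <<'E'
from h import *
s=arm.get_state(); print({k:np.round(s[k],4).tolist() for k in("t","q","eef_pos","ee_rot","force","width")})
f=grab("top")
a,b=[ray(f,*p,.046) for p in((296.4,181.5),(354.6,167.8))]; d=a-b; print(a,b,np.linalg.norm(d),(a+b)/2,np.arctan2(-d[0],d[1]))
print(ray(f,226.75,214,.096),ray(f,218,208,.168))
w=grab("wrist","w1"); print(w["position"],w["orientation"])
for q in("wand_grip","wand_tip","stand_hole","joint_mid"): print(q,rec(q,w))
print(proj(w,[.502,.305,.168]),proj(w,[.502,.305,.09]))
E
```

```text
{'t': 2.3333, 'q': [0.8862, 0.2144, -0.1884, 0.0, -1.1674, 0.9349], 'eef_pos': [0.4994, 0.3084, 0.2269], 'ee_rot': [-3.1413, -0.0005, 0.2503], 'force': [0.8172, 0.9948, 0.0559], 'width': 0.0873}
[0.59472479 0.15639474 0.046     ] [0.63248887 0.01445997 0.046     ] 0.14687274581932394 [0.61360683 0.08542735 0.046     ] 0.26004190093409235
[0.50304503 0.30768182 0.096     ] [0.50369795 0.30847632 0.168     ]
[0.56591527 0.32148111 0.38394676] [ 2.89213049e+00 -1.91266307e-03 -1.32267693e+00]
wand_grip [([0.5135, 0.3083, 0.1387], 0.97)]
wand_tip [([0.5104, 0.3081, 0.1388], 0.74)]
stand_hole [([0.5182, 0.3101, 0.0897], 0.58)]
joint_mid [([0.6177, 0.0987, 0.0394], 0.71)]
[316.56320328 222.09191604] [316.44282888 195.82594764]
```

View pics/w1.png

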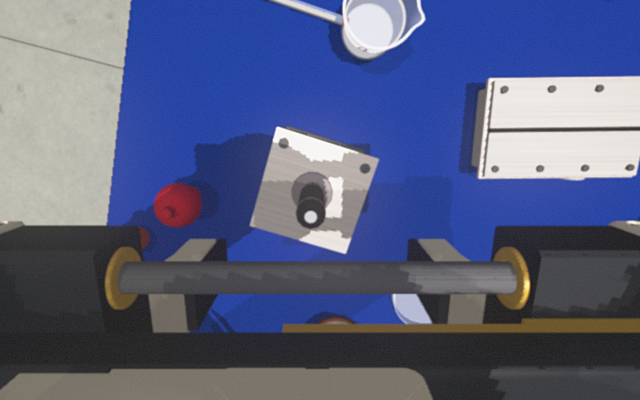

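The wrist picture shows the handle's top at (310,217), the collar centre near (312,190) and the left end of the joint at about (489,130).

```bash
python3 - <<'E'
from h import *
w=grab("wrist"); g=w["color"]
print(ray(w,310,217,.168),ray(w,312,190,.096))
c=[ray(w,*p,.09) for p in((278,127),(378,159),(347,253),(250,222))]; print(np.mean(c,0),np.linalg.norm(c[0]-c[1]))
print("left end",ray(w,489,130,.046), ray(w,600,130,.046))
gray=g.astype(int).sum(2); print(gray[118:142,560], gray[130,482:500])
E
```

```text
[0.50086824 0.31498999 0.168     ] [0.50380798 0.31534306 0.096     ]
[0.50110364 0.3135703  0.09      ] 0.08791914537041197
left end [0.5918823  0.16420115 0.046     ] [0.61805232 0.06164433 0.046     ]
[696 693 693 699 700 706 688 456 233 184 201 379 635 696 694 689 697 699
 688 689 692 694 694 694] [313 317 303 312 310 301 330 441 659 737 741 706 469 296 375 460 502 492]
```

Emit:
servo_tool(deltas=[[-1, 3.8, -4.2, 0, 0, 0, 0], [-1, 0, 0, 14, 0, 0, 0], [-1, 0, 0, 14, 0, 0, 0], [-1, 0, 0, 14, 0, 0, 0], [-1, 0, 0, 14, 0, 0, 0], [-1, 0, 0, 14, 0, 0, 0], [-1, 0, 0, 14, 0, 0, 0], [-1, 0, 0, 12, 0, 0, 0], [-1, 0, 0, 10, 0, 0, 0], [-1, 0, 0, 5, 0, 0, 0], [-1, 0, 0, 3, 0, 0, 0], [-1, 0, 0, 0, 0, 0, 0]])

```text
t: 3.68
eef_pos: [0.501, 0.315, 0.1122]
ee_rot: [3.141, 0.0, 0.251]
force: [0.7, 0.4, -0.1]
width: 0.0875
gripper_force: 0.0
```

```bash
python3 - <<'E'
from h import *
s=arm.get_state(); p=s["eef_pos"]; print(p)
w=grab("wrist","w2"); M=R.from_euler('xyz',s["ee_rot"]).as_matrix()
for z in(.113,.132,.168): print(proj(w,np.array([p[0],p[1],z])))
print(rec("wand_grip",w),rec("stand_hole",w),rec("joint_mid",w))
E
```

```text
[0.50099712 0.31497843 0.1121759 ]
[316.32113973 258.55008653]
[316.31547506 275.9560801 ]
[316.29975233 324.26780955]
[([0.5132, 0.3105, 0.1249], 0.69)] [([0.5307, 0.3123, 0.0872], 0.8)] [([0.5999, 0.1519, 0.0422], 0.8)]
```

View pics/w2.png

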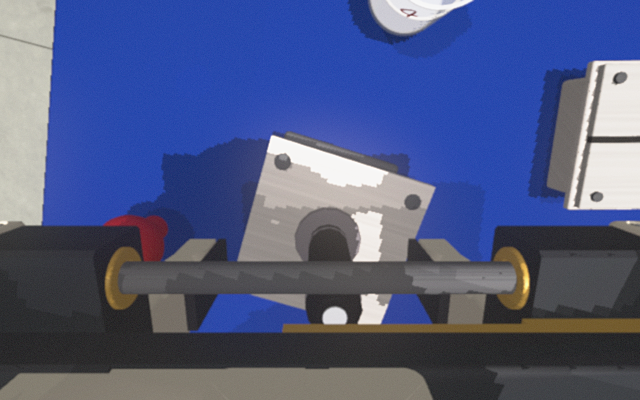

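The handle's top shows at (335,316) and the fingers' centre is at u≈317, so the wand is about 6.5 mm along tool +y, which agrees with the top camera. The earlier wrist shot was taken while the arm was still settling. I correct this and grip.

Emit:
servo_tool(deltas=[[-1, 2, 3.5, 0, 0, 0, 0], [-1, 0, 3, 0, 0, 0, 0], [-1, 0, 0, 0, 0, 0, 0], [1, 0, 0, 0, 0, 0, 0], [1, 0, 0, 0, 0, 0, 0], [1, 0, 0, 0, 0, 0, 0], [1, 0, 0, 0, 0, 0, 0], [1, 0, 0, 0, 0, 0, 0], [1, 0, 0, 0, 0, 0, 0], [1, 0, 0, 0, 0, 0, 0], [1, 0, 0, 0, 0, 0, 0], [1, 0, 0, 0, 0, 0, 0]], squeeze=30)

```text
t: 4.88
eef_pos: [0.5047, 0.3089, 0.1126]
ee_rot: [3.142, -0.0, 0.25]
force: [-0.0, -0.4, -0.5]
width: 0.0335
gripper_force: 0.0
```

```bash
python3 - <<'E'
from h import *
s=arm.get_state(); print({k:np.round(s[k],4).tolist() for k in("t","eef_pos","ee_rot","force","moment","width","gripper_force")})
w=grab("wrist","w3"); p=s["eef_pos"]
print([proj(w,[p[0],p[1],z]).round(1) for z in(.09,.096,.168)], w["K"][0][0])
g=w["color"][100:360,170:500]; cv2.imwrite("pics/w3.png",cv2.resize(g,(660,520))[:,:,::-1])
E
```

```text
{'t': 4.8833, 'eef_pos': [0.5047, 0.3089, 0.1126], 'ee_rot': [3.1416, -0.0, 0.2503], 'force': [-0.0344, -0.3567, -0.4992], 'moment': [-0.0435, -0.051, 0.0141], 'width': 0.0335, 'gripper_force': 0.0}
[array([316.3, 241.8]), array([316.3, 245.7]), array([316.2, 323.6])] 346.5386020255434
```

View pics/w3.png

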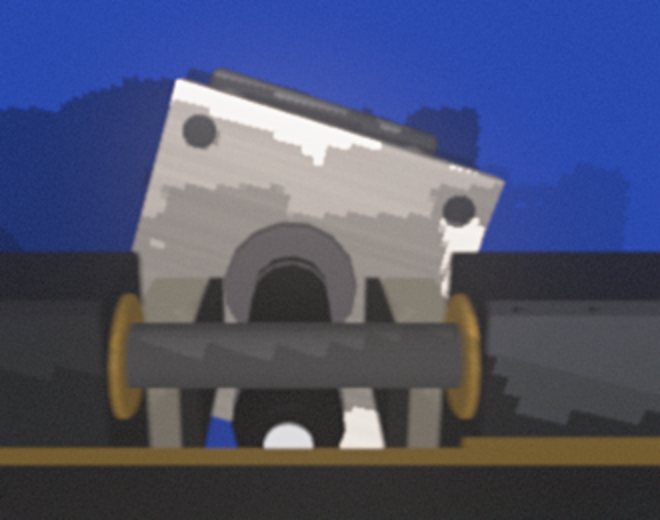

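The handle sits centred between the fingers (u≈315 in full-picture coordinates) and the fingers are still closing. I finish the grip.

Emit:
servo_tool(deltas=[[1, 0, 0, 0, 0, 0, 0], [1, 0, 0, 0, 0, 0, 0], [1, 0, 0, 0, 0, 0, 0], [1, 0, 0, 0, 0, 0, 0], [1, 0, 0, 0, 0, 0, 0], [1, 0, 0, 0, 0, 0, 0], [1, 0, 0, 0, 0, 0, 0]], squeeze=35)

```text
t: 5.52
eef_pos: [0.5047, 0.3089, 0.1125]
ee_rot: [3.142, 0.0, 0.25]
force: [-0.1, 0.2, -0.2]
width: 0.0191
gripper_force: 35.0
```

Emit:
servo_tool(deltas=[[1, 0, 0, -5, 0, 0, 0], [1, 0, 0, -10, 0, 0, 0], [1, 0, 0, -14, 0, 0, 0], [1, 0, 0, -16, 0, 0, 0], [1, 0, 0, -16, 0, 0, 0], [1, 0, 0, -16, 0, 0, 0], [1, 0, 0, -12, 0, 0, 0], [1, 0, 0, -7, 0, 0, 0], [1, 4, 12, 0, 0, 0, 0], [1, 5, 18, 0, 0, 0, 0], [1, 6, 20, 0, 0, 0, 0], [1, 6, 20, 0, 0, 0, 0], [1, 6, 20, 0, 0, 0, 0], [1, 6, 20, 0, 0, 0, 0], [1, 6, 20, 0, 0, 0, 0], [1, 5, 18, 0, 0, 0, 0], [1, 4, 12, 0, 0, 0, 0], [1, 2, 6, 0, 0, 0, 0], [1, 0, 0, 0, 0, 0, 0], [1, 0, 0, 0, 0, 0, 0]])

```text
t: 7.18
eef_pos: [0.5941, 0.1604, 0.2083]
ee_rot: [-3.142, 0.0, 0.249]
force: [-0.4, -0.1, -0.9]
width: 0.0193
gripper_force: 35.0
```

```bash
python3 - <<'E'
from h import *
s=arm.get_state(); print({k:np.round(s[k],4).tolist() for k in("t","q","eef_pos","ee_rot","force","width","gripper_force")})
grab("top"); w=grab("wrist","w4"); p=arm.get_state()["eef_pos"]; print(p)
print(proj(w,[p[0],p[1],p[2]-.0975]),proj(w,[p[0],p[1],.046]))
for q in("wand_tip","joint_mid"): print(q,rec(q,w))
E
```

```text
{'t': 7.1833, 'q': [0.5805, 0.274, -0.1521, -0.0003, -1.1452, 1.2399], 'eef_pos': [0.5941, 0.1604, 0.2083], 'ee_rot': [-3.1415, 0.0005, 0.2495], 'force': [-0.4448, -0.1075, -0.9167], 'width': 0.0193, 'gripper_force': 34.9896}
[0.59391065 0.161083   0.20852456]
[316.05028563 207.46175893] [316.14700091 190.03217176]
wand_tip [([0.6039, 0.1625, 0.2243], 0.92)]
joint_mid [([0.6256, 0.0877, 0.041], 0.97)]
```

View pics/w4.png

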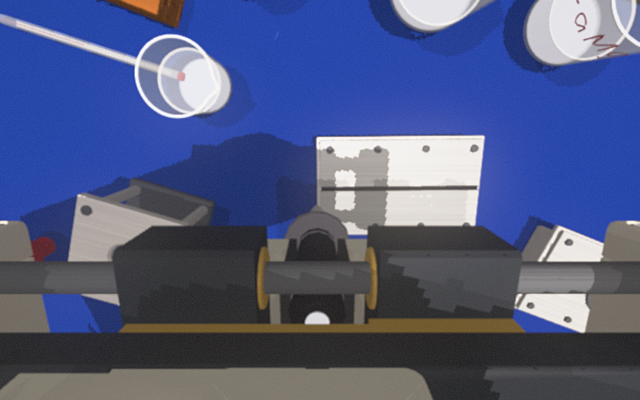

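The wrist picture shows the collar at (316,225), hiding the tip. The joint runs from about (321,188) to (477,188), parallel to the picture rows. The TCP axis at joint height projects to (316,190).

```bash
python3 - <<'E'
from h import *
w=grab("wrist"); g=w["color"].astype(int).sum(2); p=arm.get_state(); e=np.array(p["eef_pos"]); M=R.from_euler('xyz',p["ee_rot"]).as_matrix(); print(e,p["ee_rot"])
def row(u): 
    c=np.clip(np.median(g[180:197,u-2:u+3],1).max()-np.median(g[180:197,u-2:u+3],1)-150,0,None); return (c*np.arange(180,197)).sum()/c.sum()
us=np.arange(400,472,6); vs=[row(u) for u in us]; k=np.polyfit(us,vs,1); print(np.round(vs,2),k)
print(g[188,312:328],g[188,470:486],g[150,310:326],g[150,475:491])
for u in(321,399,477): print(u,(M.T@(ray(w,u,np.polyval(k,u),.046)-e)*1000).round(1), ray(w,u,np.polyval(k,u),.046).round(4))
f=grab("top"); print(rec("joint_mid",f))
s=grab("side"); print(rec("joint_mid",s))
cv2.imwrite("pics/s4.png",cv2.resize(s["color"][150:280,270:400],(600,600),interpolation=2)[:,:,::-1])
for q in([e[0],e[1],e[2]-.0975],[.5946,.1569,.046],[.6326,.0139,.046]): print(proj(s,q))
E
```

```text
[0.59393434 0.16119984 0.20866094] [-3.14147757e+00 -1.01019750e-04  2.51275064e-01]
[188.16 188.09 188.17 188.12 188.06 187.97 188.02 187.63 187.58 187.56
 187.6  187.57] [-1.11578226e-02  1.92710080e+02]
[205 212 209 199 241 324 406 440 423 321 221 200 195 189 200 179] [223 220 230 227 216 212 260 496 669 562 378 327 330 333 332 338] [224 233 234 235 230 220 289 463 549 557 522 587 569 494 490 491] [376 364 431 592 694 713 713 712 562 363 310 310 328 316 323 317]
321 [  0.8   4.3 162.7] [0.5958 0.1573 0.046 ]
399 [  1.6  77.6 162.7] [0.6148 0.0864 0.046 ]
477 [  2.4 150.9 162.6] [0.6338 0.0156 0.046 ]
[([0.6088, 0.0803, 0.0486], 0.88)]
[([0.6134, 0.0438, 0.0473], 0.78)]
[342.36125706 200.75818967]
[341.45672229 224.91493968]
[359.05869055 257.50040686]
```

View pics/s4.png

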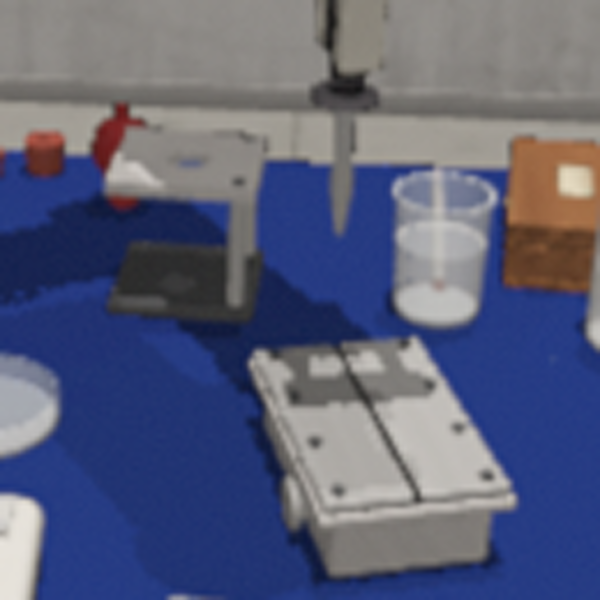

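The side picture shows the wand upright with its tip at (343.7,200.3). The strip runs from (343.2,224.5) to (360.6,258.1). All three points share the same ~1.5 px camera bias, so the tip lies on the TCP axis and the joint estimate holds. I descend.

Emit:
servo_tool(deltas=[[1, 0, 1.2, 6, 0, 0, 0], [1, 0, 0, 9, 0, 0, 0], [1, 0, 0, 10, 0, 0, 0], [1, 0, 0, 10, 0, 0, 0], [1, 0, 0, 8, 0, 0, 0], [1, 0, 0, 6, 0, 0, 0], [1, 0, 0, 4, 0, 0, 0], [1, 0, 0, 3, 0, 0, 0], [1, 0, 0, 2, 0, 0, 0], [1, 0, 0, 1, 0, 0, 0], [1, 0, 0, 0, 0, 0, 0], [1, 0, 0, 0, 0, 0, 0], [1, 0, 0, 0, 0, 0, 0]])

```text
t: 8.72
eef_pos: [0.5947, 0.1594, 0.15]
ee_rot: [-3.141, -0.001, 0.25]
force: [-0.4, 0.0, -0.7]
width: 0.0194
gripper_force: 35.0
```

```bash
python3 - <<'E'
from h import *
p=arm.get_state(); e=np.array(p["eef_pos"]); print(e,p["ee_rot"],p["force"])
s=grab("side"); w=grab("wrist")
a=cv2.resize(s["color"][190:270,310:390],(560,560),interpolation=2)
cv2.imwrite("pics/s5.png",a[:,:,::-1])
for q in([e[0],e[1],e[2]-.0975],[.5949,.157,.046],[.6330,.0145,.046]): print(proj(s,q))
g=w["color"].astype(int).sum(2)
def row(u): 
    c=np.median(g[165:200,u-2:u+3],1); c=np.clip(np.median(c)-c-150,0,None); return (c*np.arange(165,200)).sum()/c.sum()
M=R.from_euler('xyz',p["ee_rot"]).as_matrix()
for u in range(400,490,15): print(u,row(u).round(2),(M.T@(ray(w,u,row(u),.046)-e)*1000).round(1))
E
```

```text
[0.59474262 0.15936526 0.14997475] [-3.14143275e+00 -6.81955902e-04  2.50202903e-01] [-0.37927901  0.04470133 -0.65032091]
[341.62679183 222.18710743]
[341.57591025 224.9007985 ]
[359.23160302 257.35327452]
400 nan [nan nan nan]
415 nan [nan nan nan]
430 nan [nan nan nan]
445 nan [nan nan nan]
460 nan [nan nan nan]
475 nan [nan nan nan]<stdin>:9: RuntimeWarning: invalid value encountered in scalar divide
```

View pics/s5.png

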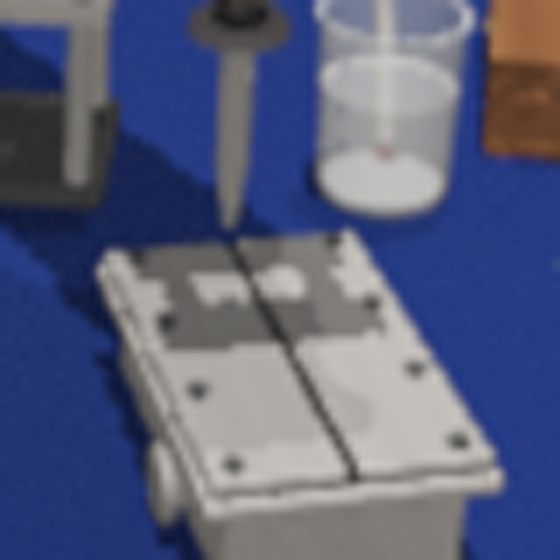

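The tip shows at (342.9,223.1), directly over the strip's left end at (343.1,224.7), with a small gap. I start the sweep.

Emit:
servo_tool(deltas=[[1, 0, 1, 0, 0, 0, 0], [1, 0.02, 2, 0, 0, 0, 0], [1, 0.02, 2, 0, 0, 0, 0], [1, 0.02, 2, 0, 0, 0, 0], [1, 0.02, 2, 0, 0, 0, 0], [1, 0.02, 2, 0, 0, 0, 0], [1, 0.02, 2, 0, 0, 0, 0], [1, 0.02, 2, 0, 0, 0, 0], [1, 0.02, 2, 0, 0, 0, 0], [1, 0.02, 2, 0, 0, 0, 0], [1, 0.02, 2, 0, 0, 0, 0], [1, 0.02, 2, 0, 0, 0, 0], [1, 0.02, 2, 0, 0, 0, 0], [1, 0.02, 2, 0, 0, 0, 0], [1, 0.02, 2, 0, 0, 0, 0], [1, 0.02, 2, 0, 0, 0, 0], [1, 0.02, 2, 0, 0, 0, 0], [1, 0.02, 2, 0, 0, 0, 0], [1, 0.02, 2, 0, 0, 0, 0], [1, 0.02, 2, 0, 0, 0, 0]])

```text
t: 10.48
eef_pos: [0.6046, 0.1214, 0.1496]
ee_rot: [-3.142, -0.0, 0.25]
force: [0.7, -0.3, -1.3]
width: 0.0192
gripper_force: 35.0
```

Emit:
servo_tool(deltas=[[1, 0.02, 2, 0, 0, 0, 0], [1, 0.02, 2, 0, 0, 0, 0], [1, 0.02, 2, 0, 0, 0, 0], [1, 0.02, 2, 0, 0, 0, 0], [1, 0.02, 2, 0, 0, 0, 0], [1, 0.02, 2, 0, 0, 0, 0], [1, 0.02, 2, 0, 0, 0, 0], [1, 0.02, 2, 0, 0, 0, 0], [1, 0.02, 2, 0, 0, 0, 0], [1, 0.02, 2, 0, 0, 0, 0], [1, 0.02, 2, 0, 0, 0, 0], [1, 0.02, 2, 0, 0, 0, 0], [1, 0.02, 2, 0, 0, 0, 0], [1, 0.02, 2, 0, 0, 0, 0], [1, 0.02, 2, 0, 0, 0, 0], [1, 0.02, 2, 0, 0, 0, 0]])

```text
t: 11.82
eef_pos: [0.6129, 0.0905, 0.1496]
ee_rot: [-3.142, -0.0, 0.25]
force: [-0.8, 0.0, -0.5]
width: 0.0194
gripper_force: 35.0
```

```bash
python3 - <<'E'
from h import *
p=arm.get_state(); e=np.array(p["eef_pos"]); print(e,p["ee_rot"],p["force"])
s=grab("side")
cv2.imwrite("pics/s6.png",cv2.resize(s["color"][190:270,310:390],(560,560),interpolation=2)[:,:,::-1])
print(proj(s,[e[0],e[1],e[2]-.0975]),proj(s,[e[0],e[1],.046]), "ideal x",.5949+(.157-e[1])*.2674)
E
```

```text
[0.61285703 0.09048663 0.14955901] [-3.14158705e+00 -1.48747309e-05  2.50175803e-01] [-0.77766405  0.0324204  -0.51630452]
[349.37394554 236.62571449] [349.23654525 238.84921602] ideal x 0.6126856740277847
```

View pics/s6.png

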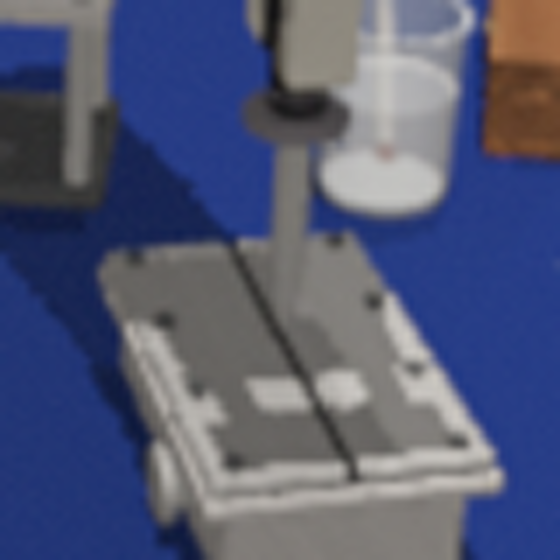

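The picture shows the shaft coming down just beside the strip: the tip is at about (288,322) in the crop, the strip near (282,340). It may be a millimetre off, so I check numerically.

```bash
python3 - <<'E'
from h import *
s=arm.grab_frame("side"); print(s["K"][0][0])
g=s["color"].astype(int).sum(2)
print(np.arange(340,364))
for v in range(218,248): print(v,g[v,340:364])
c=cv2.imread("pics/s5.png"); 
E
```

```text
371.6619069500058
[340 341 342 343 344 345 346 347 348 349 350 351 352 353 354 355 356 357
 358 359 360 361 362 363]
218 [233 232 232 229 232 234 233 231 243 308 338 349 349 324 246 179 225 332
 443 514 538 557 568 573]
219 [233 234 234 235 237 227 232 233 242 308 344 355 352 316 250 200 191 226
 286 369 419 453 480 500]
220 [221 238 233 232 237 229 231 230 244 309 346 351 350 314 245 204 194 196
 202 238 264 297 323 354]
221 [177 213 237 235 234 229 233 232 253 312 345 350 351 310 245 207 198 200
 200 202 204 214 216 235]
222 [145 176 218 231 229 233 230 231 256 316 347 352 345 326 266 227 214 207
 204 235 220 205 198 205]
223 [146 150 172 186 250 255 250 252 276 321 344 351 347 327 316 315 278 224
 222 305 280 215 204 203]
224 [238 216 168 196 377 381 348 353 329 330 347 348 346 333 354 366 300 214
 220 332 335 264 209 198]
225 [346 333 250 208 370 373 342 365 340 334 347 351 346 328 359 379 354 307
 312 362 370 322 252 219]
226 [335 330 290 203 257 296 304 326 319 327 345 352 343 335 368 386 381 368
 373 379 381 370 307 239]
227 [303 305 297 215 162 261 305 302 297 329 347 351 339
[... 1406 characters left out ...]
 305 303 300 301 306 301 274 178 201 287 307 305 298 297
 305 352 375 379 381 386]
242 [300 298 301 305 303 297 296 297 299 299 295 220 151 251 301 302 303 350
 372 387 393 380 377 381]
243 [298 299 300 302 305 313 319 316 319 320 319 299 198 196 277 318 345 475
 528 531 520 438 379 381]
244 [296 300 298 300 312 428 467 466 463 467 469 467 373 223 267 427 478 531
 572 579 574 480 388 377]
245 [310 296 296 297 322 472 525 522 521 521 522 523 485 326 249 467 530 535
 564 582 580 547 445 382]
246 [383 308 297 298 305 401 492 520 524 522 526 526 519 409 252 367 502 530
 547 573 584 572 471 381]
247 [486 377 301 294 294 315 401 490 517 522 519 520 523 482 333 265 490 485
 505 563 558 497 395 362]
```

Numerically, the tip (350.2, ~236) stands over the strip (350.3, 239) to within a millimetre at the expected 6 mm height. I continue without stopping.

Emit:
servo_tool(deltas=[[1, 0.02, 2, 0, 0, 0, 0], [1, 0.02, 2, 0, 0, 0, 0], [1, 0.02, 2, 0, 0, 0, 0], [1, 0.02, 2, 0, 0, 0, 0], [1, 0.02, 2, 0, 0, 0, 0], [1, 0.02, 2, 0, 0, 0, 0], [1, 0.02, 2, 0, 0, 0, 0], [1, 0.02, 2, 0, 0, 0, 0], [1, 0.02, 2, 0, 0, 0, 0], [1, 0.02, 2, 0, 0, 0, 0], [1, 0.02, 2, 0, 0, 0, 0], [1, 0.02, 2, 0, 0, 0, 0], [1, 0.02, 2, 0, 0, 0, 0], [1, 0.02, 2, 0, 0, 0, 0], [1, 0.02, 2, 0, 0, 0, 0], [1, 0.02, 2, 0, 0, 0, 0], [1, 0.02, 2, 0, 0, 0, 0], [1, 0.02, 2, 0, 0, 0, 0], [1, 0.02, 2, 0, 0, 0, 0], [1, 0.02, 2, 0, 0, 0, 0]])

```text
t: 13.58
eef_pos: [0.6232, 0.0518, 0.1496]
ee_rot: [3.142, -0.0, 0.25]
force: [0.4, 0.4, -0.7]
width: 0.019
gripper_force: 35.0
```

Emit:
servo_tool(deltas=[[1, 0.02, 2, 0, 0, 0, 0], [1, 0.02, 2, 0, 0, 0, 0], [1, 0.02, 2, 0, 0, 0, 0], [1, 0.02, 2, 0, 0, 0, 0], [1, 0.02, 2, 0, 0, 0, 0], [1, 0.02, 2, 0, 0, 0, 0], [1, 0.02, 2, 0, 0, 0, 0], [1, 0.02, 2, 0, 0, 0, 0], [1, 0.02, 2, 0, 0, 0, 0], [1, 0.02, 2, 0, 0, 0, 0], [1, 0.02, 2, 0, 0, 0, 0], [1, 0.02, 2, 0, 0, 0, 0], [1, 0.02, 2, 0, 0, 0, 0], [1, 0.02, 2, 0, 0, 0, 0], [1, 0.02, 2, 0, 0, 0, 0], [1, 0.02, 2, 0, 0, 0, 0], [1, 0.02, 2, 0, 0, 0, 0], [1, 0.02, 2, 0, 0, 0, 0], [1, 0.02, 2, 0, 0, 0, 0], [1, 0.02, 2, 0, 0, 0, 0]])

```text
t: 15.25
eef_pos: [0.6334, 0.0132, 0.1496]
ee_rot: [3.142, 0.0, 0.25]
force: [-0.1, -0.6, -1.2]
width: 0.0195
gripper_force: 35.0
```

Emit:
servo_tool(deltas=[[1, 0.02, 2, 0, 0, 0, 0], [1, 0, 1, 0, 0, 0, 0], [1, 0, 0, 0, 0, 0, 0], [1, 0, 0, 0, 0, 0, 0]])

```text
t: 15.58
eef_pos: [0.6342, 0.0104, 0.1496]
ee_rot: [-3.142, -0.0, 0.25]
force: [0.8, -0.6, -1.2]
width: 0.0195
gripper_force: 35.0
```

```bash
python3 - <<'E'
from h import *
p=arm.get_state(); e=np.array(p["eef_pos"]); print(e,p["ee_rot"])
s=grab("side"); print(proj(s,[e[0],e[1],e[2]-.0975]),proj(s,[e[0],e[1],.046]))
g=s["color"].astype(int).sum(2); print(np.arange(352,370))
for v in range(245,264): print(v,g[v,352:370])
E
```

```text
[0.63417804 0.01042313 0.14957151] [-3.14155838e+00 -5.47492576e-05  2.50061119e-01]
[360.04663158 256.06989016] [359.8620176  258.43870698]
[352 353 354 355 356 357 358 359 360 361 362 363 364 365 366 367 368 369]
245 [279 180 174 276 315 315 316 315 337 357 358 352 350 378 392 392 387 388]
246 [304 227 154 225 299 317 315 315 342 358 358 350 356 380 393 391 393 391]
247 [305 281 195 158 273 319 315 314 343 355 357 351 365 386 388 393 390 388]
248 [311 308 241 143 222 302 320 318 340 357 351 347 373 388 394 393 390 392]
249 [306 308 282 202 159 270 315 318 339 354 353 351 370 388 393 391 392 393]
250 [308 310 304 280 181 215 293 308 337 356 351 358 374 388 387 390 393 390]
251 [312 308 311 301 225 162 262 300 333 349 357 374 386 391 388 388 393 393]
252 [308 312 307 311 279 180 204 282 330 354 353 378 388 389 384 387 392 392]
253 [304 308 308 312 307 223 161 252 332 350 361 382 390 385 356 375 387 393]
254 [307 309 307 312 311 283 181 211 319 353 337 339 346 343 323 359 386 390]
255 [306 306 306 306 312 305 228 170 271 336 319 309 314 311 311 360 385 385]
256 [306 305 303 308 311 313 290 191 194 297 314 321 319 327 333 359 376 378]
257 [301 302 315 320 326 337 345 255 153 263 334 350 351 352 353 357 354 358]
258 [338 338 341 341 344 351 355 274 162 254 348 368 365 356 355 349 337 334]
259 [354 361 363 355 350 347 342 295 248 296 344 352 353 353 362 369 392 390]
260 [337 344 351 354 358 366 370 366 367 375 375 371 373 375 378 389 402 399]
261 [375 373 372 377 381 382 386 390 395 396 395 392 388 384 379 375 370 372]
262 [398 392 391 389 386 381 379 371 370 372 381 388 387 387 380 378 372 374]
263 [372 378 381 382 379 381 378 369 374 373 384 386 387 387 383 384 377 383]
```

The tip (360.8,255.3) stands at the strip's right end (360,258.6). I go 2.5 mm further for certainty, then lift and return to over the stand.

Emit:
servo_tool(deltas=[[1, 0, 1.2, 0, 0, 0, 0], [1, 0, 1.3, 0, 0, 0, 0], [1, 0, 0, 0, 0, 0, 0], [1, 0, 0, 0, 0, 0, 0], [1, 0, 0, -6, 0, 0, 0], [1, 0, 0, -12, 0, 0, 0], [1, 0, 0, -16, 0, 0, 0], [1, 0, 0, -16, 0, 0, 0], [1, 0, 0, -10, 0, 0, 0]])

```text
t: 16.38
eef_pos: [0.6357, 0.0081, 0.2127]
ee_rot: [3.141, -0.003, 0.251]
force: [-0.1, -0.6, -1.2]
width: 0.0194
gripper_force: 35.0
```

Emit:
servo_tool(deltas=[[1, -1.6, -10, 0, 0, 0, 0], [1, -3, -18, 0, 0, 0, 0], [1, -4, -26, 0, 0, 0, 0], [1, -4.8, -30, 0, 0, 0, 0], [1, -4.8, -30, 0, 0, 0, 0], [1, -4.8, -30, 0, 0, 0, 0], [1, -4.8, -30, 0, 0, 0, 0], [1, -4.8, -30, 0, 0, 0, 0], [1, -4.8, -30, 0, 0, 0, 0], [1, -4.8, -30, 0, 0, 0, 0], [1, -4, -26, 0, 0, 0, 0], [1, -3, -18, 0, 0, 0, 0], [1, -1.6, -10, 0, 0, 0, 0], [1, -0.7, -6, 0, 0, 0, 0], [1, 0, 0, 0, 0, 0, 0], [1, 0, 0, 0, 0, 0, 0], [1, 0, 0, 0, 0, 0, 0], [1, 0, 0, 0, 0, 0, 0]])

```text
t: 17.88
eef_pos: [0.505, 0.3083, 0.2095]
ee_rot: [3.141, 0.0, 0.249]
force: [0.1, 0.0, -1.4]
width: 0.0196
gripper_force: 35.0
```

```bash
python3 - <<'E'
from h import *
p=arm.get_state(); e=np.array(p["eef_pos"]); M=R.from_euler('xyz',p["ee_rot"]).as_matrix()
print(p["t"],e,p["ee_rot"],M.T@(np.array([.5047,.3089,.1125])-e)*1000)
E
```

```text
17.8833 [0.50498388 0.30829401 0.20953576] [3.14147241e+00 1.53979789e-04 2.48988873e-01] [-0.11085191 -0.66892814 97.0357031 ]
```

Emit:
servo_tool(deltas=[[1, 0, -0.6, 6, 0, 0, 0], [1, 0, 0, 10, 0, 0, 0], [1, 0, 0, 12, 0, 0, 0], [1, 0, 0, 12, 0, 0, 0], [1, 0, 0, 12, 0, 0, 0], [1, 0, 0, 12, 0, 0, 0], [1, 0, 0, 12, 0, 0, 0], [1, 0, 0, 8, 0, 0, 0], [1, 0, 0, 5, 0, 0, 0], [1, 0, 0, 3, 0, 0, 0], [1, 0, 0, 2, 0, 0, 0], [1, 0, 0, 1, 0, 0, 0], [1, 0, 0, 0, 0, 0, 0], [1, 0, 0, 0, 0, 0, 0]])

```text
t: 19.05
eef_pos: [0.5047, 0.31, 0.115]
ee_rot: [-3.141, -0.001, 0.25]
force: [0.2, -0.1, -0.7]
width: 0.0197
gripper_force: 35.0
```

Emit:
servo_tool(deltas=[[1, 0, 1, 1, 0, 0, 0], [1, 0, 0, 0.7, 0, 0, 0], [1, 0, 0, 0.5, 0, 0, 0], [1, 0, 0, 0.4, 0, 0, 0], [1, 0, 0, 0, 0, 0, 0], [1, 0, 0, 0, 0, 0, 0]])

```text
t: 19.55
eef_pos: [0.5048, 0.3089, 0.1125]
ee_rot: [-3.142, -0.0, 0.25]
force: [-1.6, -0.4, 4.8]
width: 0.0194
gripper_force: 35.0
```

Seated: about 5 N of contact at the original height. I release.

Emit:
servo_tool(deltas=[[-1, 0, 0, 0, 0, 0, 0], [-1, 0, 0, 0, 0, 0, 0], [-1, 0, 0, 0, 0, 0, 0], [-1, 0, 0, 0, 0, 0, 0], [-1, 0, 0, 0, 0, 0, 0], [-1, 0, 0, 0, 0, 0, 0], [-1, 0, 0, 0, 0, 0, 0], [-1, 0, 0, 0, 0, 0, 0], [-1, 0, 0, 0, 0, 0, 0], [-1, 0, 0, 0, 0, 0, 0], [-1, 0, 0, 0, 0, 0, 0], [-1, 0, 0, 0, 0, 0, 0]])

```text
t: 20.55
eef_pos: [0.5048, 0.3088, 0.112]
ee_rot: [-3.142, -0.0, 0.25]
force: [-0.1, 0.3, -0.4]
width: 0.0867
gripper_force: 0.0
```

Emit:
servo_tool(deltas=[[-1, 0, 0, -6, 0, 0, 0], [-1, 0, 0, -12, 0, 0, 0], [-1, 0, 0, -15, 0, 0, 0], [-1, 0, 0, -15, 0, 0, 0], [-1, 0, 0, -15, 0, 0, 0], [-1, 0, 0, -15, 0, 0, 0], [-1, 0, 0, -15, 0, 0, 0], [-1, 0, 0, -12, 0, 0, 0], [-1, 0, 0, -6, 0, 0, 0], [-1, 0, 0, 0, 0, 0, 0], [-1, 0, 0, 0, 0, 0, 0], [-1, 0, 0, 0, 0, 0, 0]])

```text
t: 21.55
eef_pos: [0.5043, 0.3085, 0.2221]
ee_rot: [3.141, 0.001, 0.25]
force: [0.1, 0.5, -0.6]
width: 0.0877
gripper_force: 0.0
```

```bash
python3 - <<'E'
from h import *
p=arm.get_state(); print(p["t"],p["eef_pos"],p["width"],p["force"])
s=grab("side"); print(rec("wand_grip",s),rec("wand_tip",s))
a=cv2.imread("pics/side0.png")[:,:,::-1].astype(int); g=s["color"].astype(int)
d=np.abs(a-g).sum(2)[150:225,285:340]; print("max/mean diff near stand vs start",d.max(),d.mean())
m=lambda x:(x[155:182,295:328].sum(2)<170)
for x in(a,g): v,u=np.nonzero(m(x)); print(u.mean(),v.mean(),v.min(),v.max(),len(u))
E
```

```text
21.55 [0.50431479 0.30851458 0.22208676] 0.0876615666655876 [ 0.1014461   0.48723648 -0.55280494]
[([0.5042, 0.3026, 0.1189], 0.63)] [([0.5037, 0.3023, 0.1148], 0.75)]
max/mean diff near stand vs start 287 29.009212121212123
16.328358208955223 14.805970149253731 4 26 134
16.340425531914892 15.177304964539006 4 26 141
```

The wand hangs upright just where it began: its dark handle covers the same pixels as at the start.

```bash
python3 -c "
from station import arm; print(arm.job_done())"
```

```text
the job is handed in; nothing more can be done
None
```

I swept the wand tip along the whole joint from left to right in about 6.9 s, roughly 6 mm above it, then hung the wand back upright in its stand, let go and handed the job in at about 21.6 s; the sweep stopped twice for about 0.1 s (camera checks mid-joint and at the right end), and the verdict was not reported.

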